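Screw the screen-wipes canister shut in the computer lab

ROBOT

A 6-joint arm with a two-finger parallel gripper is mounted at the origin on the work surface. World frame = base frame: x ahead of the robot, y to its left, z up, the work surface at z = 0. Lengths are in m, angles in rad, forces in N, time in s.
With the tool pointing down it reaches from about 0.35 to 0.775 m from the base axis. Payload 7.3 kg.
Tool frame: the origin (TCP) lies at the very end of the fingers, on their centre line; the grasp point (between the pads) lies 19 mm behind it (robot.tcp_to_grasp is the distance from the TCP to the grasp point, in m); z points along the fingers, y is the direction in which the jaws open and shut (so a half turn about z gives the same grasp; the last joint's range is limited). The gripper opens to 92 mm and grips with 3 to 60 N. Pads are 19 mm wide; open, the fingers measure 130 mm over their backs; the gripper's body (75 mm by 190 mm) begins 47 mm behind the grasp point.
Start: joints at [1.113, 0.342, 1.524, -0, 1.275, -0.146], TCP at [0.161, 0.5, 0.227] pointing down, gripper open.
Joint ranges: [-2.53, 2.53], [-0.77, 2.02], [0.04, 2.7], [-1, 4.14], [0.28, 2.66], [-3.11, 3.11]. Speed limits (rad/s): [2.57, 2.57, 3.14, 3.14, 3.14, 3.14].

INTERFACE

Orientations are given as [roll, pitch, yaw] about the fixed x, y, z axes, in that order (R = Rz(yaw) Ry(pitch) Rx(roll)).
In Python, from cell import robot gives the robot as it stands.
- The arm moves only by the tool arm_command, never from a script. Its argument "motion" is a list that holds one entry, the list of rows, each a list of 7 numbers: the turn, a rotation vector about the tool's x, y, z in units of 90 degrees (1.0 is 90 degrees), then the shift along the tool's x, y, z in units of 30 cm (1.0 is 30 cm), then the opening, from -1 (shut) to 1 (fully open). In form: [[[wx, wy, wz, tx, ty, tz, grip], ...]]. A call has 1 to 8 rows; each row is the pose to reach, as a shift and turn from the pose commanded when the call began, along the tool's axes at that moment; what a row does not reach only later rows make up. A row lasts 1/10 s, in which the tool goes at most 50 mm and 8.59 degrees, less where a joint would pass 70% of its speed; a pose out of reach is approached as far as the arm can. A call with a number of a shift or a turn outside -1 to 1 is refused whole. A call with a gripper value outside its range is refused whole. The fingers move at their own pace and stop on an object; "grip_force" is the grip in N (left out, the last holds). Time passes only in rows, so rows that repeat a pose let the fingers close. It gives the time, the measured TCP pose, the force and the opening at its end, in the units of the state.
- robot.observe(): the state, without advancing time (a new reading comes with each control period).
- robot.read_camera(name): name is "scene" or "top" or "wrist"; returns a dict with "image" (400x640x3 uint8, red, green, blue), "z_map" (400x640 float32, m along the optical axis (not along the pixel's ray), 0 where there is no reading), "fov_y" (degrees; the focal length in pixels is half the picture's height over the tangent of half this angle, whatever the lens; pixels are square), "cx", "cy" (the principal point, pixels), "k1" (the pictures are not rectified: a ray, as slopes to the right and down, at radius r is drawn at 1 + k1 r^2 times it, then the intrinsics apply), "cam_to_world" (4x4, takes a point from camera to world coordinates). Camera axes: x right, y down, z forward; pixel columns grow to the right and rows downward; lengths in m; the calibration is good to about 2 mm. A picture is of the moment at which its call begins.
- robot.hand_in(): hands the job in, once; it reports no verdict.
The state is a dict: "time": time; "qpos": joint angles; "qvel": joint speeds; "joint_efforts": joint torques, N m; "tool_pos": TCP position; "tool_rot": TCP orientation; "contact_force": force on the tool from outside, world axes, zero at the start; "torque": the same for the moment, N m; "opening": finger opening in m.
Only numpy, scipy, OpenCV 4.12 (cv2) and the standard library are available. Lean on these libraries where they do the work, as an engineer would, in place of code of your own. Each camera call takes 0.05 s, during which the arm holds its last target.

TASK

The screen-wipes canister with the square body, standing in the square steel holder fixed to the desk, has been left with its lid loose and the wipes will dry out. Screw its round black lid down clockwise (seen from above) until it is snug on its seal, which is when the white rib on the lid stands about over the white lug on the canister's shoulder, and stop there: do not overtighten it well past the lug. Then let go of the lid.

Things in the scene. Friction and masses are not known exactly. Their poses are not given: they have to be found in the camera images.
- canister: Grey plastic canister, SQUARE body (90 x 90 mm, 96 mm high) in a dark steel holder (108 mm square, 45 mm high) fixed to the desk: it cannot turn. The other grey containers, tall or squat, are ROUND, without holder. Origin: centre of the underside, on the lid's axis, z up; x points to the lug, a white tab on the shoulder, 8 mm wide, 28 to 48 mm from the axis, its top 109 mm above the desk.
- lid_grip (a point): Point on the lid's vertical axis, 137 mm above the desk. The lid is a round black cap, 60 mm across, 34 mm high, underside 117 mm and top 151 mm above the desk, 8 mm clear over the lug; grip it across any diameter. It turns on a fixed axis and keeps its height. A white rib on its top, 26 mm long, 5 mm wide, 2 mm high, runs from near the centre to the edge and turns with it.
- lid (a joint): Free run of the loose lid on its thread, rad, growing clockwise seen from above: 0.0 to 0.5 at the start, 1.1 when the lid lands on its seal and can run no further. Turns easily (0.04 N m).
- lid_seal (a joint): Further clockwise turn of the landed lid against its seal, rad, 0 at the start. Torque jumps to 0.28 N m at landing and rises 0.4 N m per rad; friction holds it when let go. 0.32 is right: rib exactly over the lug (lid + lid_seal = 1.42; at the start the rib is 0.92 to 1.42 rad counterclockwise of the lug). Below 0.06 is loose, above 0.60 overtightened.
Not all that is in view belongs to the job. Leave any red or yellow look-alike of the canister alone.

How it is judged:
By the outcome, as a careful person would: the job done as asked, in the order asked, and still so for the second after the job is handed in, with the robot touching nothing.
It also fails if it takes over 32 s, if anything falls off the work surface, if the arm or the gripper's body presses on something with over 40 N, if the wrist force passes 120 N, or if a joint passes its speed limit or range.

## Working session

There is one attempt and no reset: what is moved stays moved. The work goes in short steps, Python scripts to look and compute and a tool call to move; the robot and the scene stay as the last step left them, time stands still between calls to the robot, and variables do not carry over. Pictures are saved under pics/ and viewed, and the job is handed in when it is done.

Besides the shell and the picture viewer there is one more tool, called after "Request:" as name(argument=value, ...), one argument or row to a line, values as JSON. arm_command: Moves the arm, as the interface text tells. Its arguments: {"type":"object","properties":{"motion":{"type":"array"},"grip_force":{"type":"number"}},"required":["motion"]}

```bash
mkdir -p pics; ls; python3 - <<'E'
from cell import robot
import cv2,pickle
s=robot.observe();print(s)
for n in["scene","top","wrist"]:
    c=robot.read_camera(n);pickle.dump(c,open(f"pics/{n}0.pkl","wb"))
    cv2.imwrite(f"pics/{n}0.png",c["image"][:,:,::-1]);print(n,c["fov_y"],c["cx"],c["cy"],c["k1"],c["cam_to_world"])
E
```

```text
pics
{'time': 0.0, 'qpos': array([ 1.11302307e+00,  3.42705946e-01,  1.52504964e+00, -3.04638455e-05,
        1.27536064e+00, -1.45997353e-01]), 'qvel': array([ 5.26760228e-04,  9.13312142e-04,  3.55804899e-04,  1.25807399e-03,
       -5.96267826e-04,  6.19367652e-05]), 'joint_efforts': array([ 1.09279325e-03, -4.31231153e+01, -2.44227058e+01,  7.18763703e-02,
        5.58150513e-02, -2.09240366e-04]), 'tool_pos': array([0.16084568, 0.49932048, 0.22604227]), 'tool_rot': array([-3.14008106e+00, -1.92826660e-04,  2.82982550e+00]), 'contact_force': array([0.347652  , 0.35739219, 0.25191054]), 'torque': array([ 0.02178674, -0.00777277,  0.01305951]), 'opening': 0.09192008687101656}
scene 42.66436659062421 323.73710241359476 197.0068518482783 -0.15893433181018934 [[-1.81561192e-02  8.39734039e-01 -5.42694296e-01  1.22058497e+00]
 [ 9.99834587e-01  1.46655847e-02 -1.07572998e-02  1.09282197e-01]
 [-1.07434168e-03 -5.42799838e-01 -8.39861406e-01  1.31820917e+00]
 [ 0.00000000e+00  0.00000000e+00  0.00000000e+00  1.00000000e+00]]
top 45.557709180904 316.0271469984151 197.02144772521982 0.0021091955884637195 [[-0.0061061  -0.99400644  0.10915088  0.32116439]
 [-0.99985079  0.00783266  0.01539636  0.08696938]
 [-0.01615902 -0.10904059 -0.99390595  1.28756528]
 [ 0.          0.          0.          1.        ]]
wrist 63.04527505556279 322.25469962884887 194.69658007199237 -0.024949964193566765 [[ 0.30579421  0.91220811  0.27270179  0.08649498]
 [ 0.95209581 -0.29242096 -0.08946261  0.52335068]
 [-0.0018648   0.28699538 -0.95793015  0.38496399]
 [ 0.          0.          0.          1.        ]]
```

View pics/scene0.png

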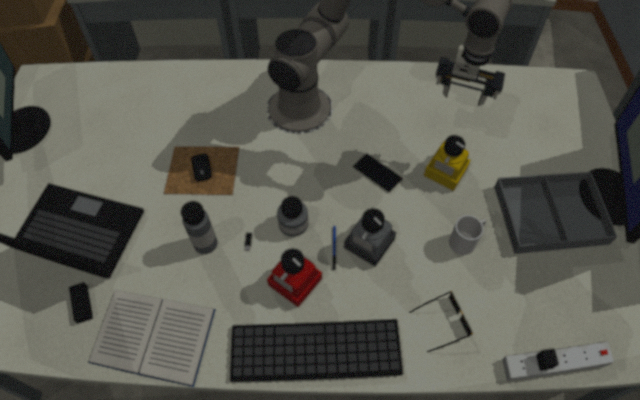

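View pics/top0.png

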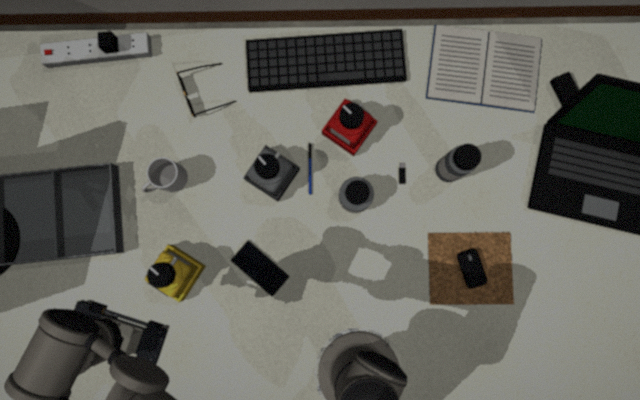

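View pics/wrist0.png

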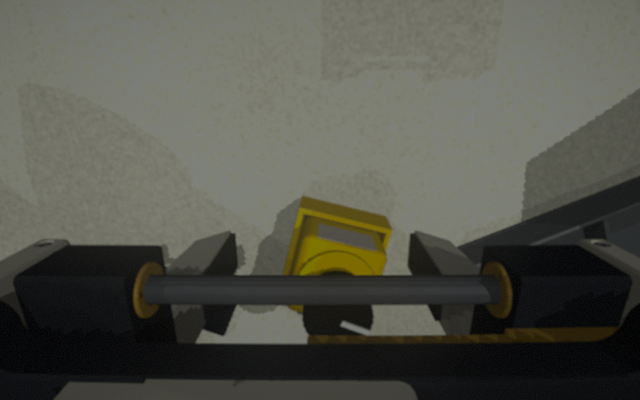

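Candidates in the top view: the grey square canister in a holder (268,168), red look-alike (350,118), yellow look-alike (172,272), grey round squat (357,192), grey round tall (463,158). I choose (268,168), which is also (372,235) in the scene view. Next I check it in a close crop and measure.

```bash
cat > h.py <<'E'
import numpy as np,cv2
def intr(c):
    f=200/np.tan(np.radians(c["fov_y"]/2));return f,np.array([[f,0,c["cx"]],[0,f,c["cy"]],[0,0,1]]),np.array([c["k1"],0,0,0.])
def rays(c,uv):
    f,K,D=intr(c);n=cv2.undistortPoints(np.asarray(uv,float).reshape(-1,1,2),K,D).reshape(-1,2)
    return np.c_[n,np.ones(len(n))]
def plane(c,uv,z):
    T=c["cam_to_world"];d=rays(c,uv)@T[:3,:3].T;o=T[:3,3]
    return o+d*((z-o[2])/d[:,2])[:,None]
def cloud(c,uv):
    uv=np.asarray(uv);z=c["z_map"][uv[:,1].astype(int),uv[:,0].astype(int)]
    T=c["cam_to_world"];return (rays(c,uv)*z[:,None])@T[:3,:3].T+T[:3,3]
def box(u0,u1,v0,v1):
    u,v=np.meshgrid(np.arange(u0,u1),np.arange(v0,v1));return np.c_[u.ravel(),v.ravel()]
E
python3 - <<'E'
from h import *;import pickle
ims=[]
for n,(u0,u1,v0,v1) in dict(top=(238,303,138,203),scene=(340,405,200,265)).items():
    c=pickle.load(open(f"pics/{n}0.pkl","rb"));im=c["image"][v0:v1,u0:u1,::-1]
    ims.append(cv2.resize(cv2.convertScaleAbs(im,alpha=1.7),(390,390),interpolation=cv2.INTER_CUBIC))
    uv=box(u0,u1,v0,v1);P=cloud(c,uv);m=(P[:,2]>.14)&(P[:,2]<.165)
    print(n,m.sum(),np.median(P[m],0),P[m].min(0),P[m].max(0))
    g=c["image"].astype(int)
    br=(g.min(2)[uv[:,1],uv[:,0]]>95)
    rib=m&br; print("rib px",uv[rib].tolist())
    print("rib",plane(c,uv[rib],.153).round(4).tolist() if rib.any() else None)
    lug=br&(P[:,2]>.085)&(P[:,2]<.125); print("lug",uv[lug].tolist(),plane(c,uv[lug],.109).round(4).tolist() if lug.any() else None)
cv2.imwrite("pics/crop1.png",np.hstack(ims))
E
```

```text
top 495 [0.52284604 0.22321546 0.15089045] [0.49408105 0.19363447 0.14105977] [0.55277377 0.25472107 0.1574473 ]
rib px [[259, 156], [258, 157], [259, 157], [260, 157], [259, 158], [260, 158], [261, 158], [260, 159], [261, 159], [262, 159], [260, 160], [261, 160], [262, 160], [263, 160], [261, 161], [262, 161], [263, 161], [264, 161], [262, 162], [263, 162], [264, 162], [263, 163], [264, 163], [265, 163], [264, 164]]
rib [[0.5469, 0.2422, 0.153], [0.5445, 0.2446, 0.153], [0.5444, 0.2422, 0.153], [0.5444, 0.2398, 0.153], [0.542, 0.2422, 0.153], [0.542, 0.2397, 0.153], [0.5419, 0.2373, 0.153], [0.5395, 0.2397, 0.153], [0.5395, 0.2373, 0.153], [0.5394, 0.2349, 0.153], [0.537, 0.2397, 0.153], [0.537, 0.2373, 0.153], [0.537, 0.2349, 0.153], [0.537, 0.2324, 0.153], [0.5346, 0.2373, 0.153], [0.5345, 0.2348, 0.153], [0.5345, 0.2324, 0.153], [0.5345, 0.23, 0.153], [0.5321, 0.2348, 0.153], [0.5321, 0.2324, 0.153], [0.532, 0.23, 0.153], [0.5296, 0.2324, 0.153], [0.5296, 0.23, 0.153], [0.5296, 0.2275, 0.153], [0.5271, 0.2299, 0.153]]
lug [[277, 153], [278, 153], [277, 154], [278, 154], [276, 155], [277, 155], [278, 155], [258, 156], [276, 156], [277, 156]] [[0.5629, 0.2028, 0.109], [0.5629, 0.2003, 0.109], [0.5603, 0.2028, 0.109], [0.5603, 0.2003, 0.109], [0.5578, 0.2054, 0.109], [0.5578, 0.2028, 0.109], [0.5578, 0.2003, 0.109], [0.5557, 0.2507, 0.109], [0.5553, 0.2053, 0.109], [0.5552, 0.2028, 0.109]]
scene 386 [0.52899026 0.22592196 0.1506426 ] [0.49649303 0.19680438 0.14016201] [0.55630073 0.25592921 0.15998828]
rib px []
rib None
lug [[387, 220], [357, 221], [389, 221]] [[0.5112, 0.2684, 0.109], [0.5157, 0.186, 0.109], [0.5143, 0.2738, 0.109]]
```

View pics/crop1.png

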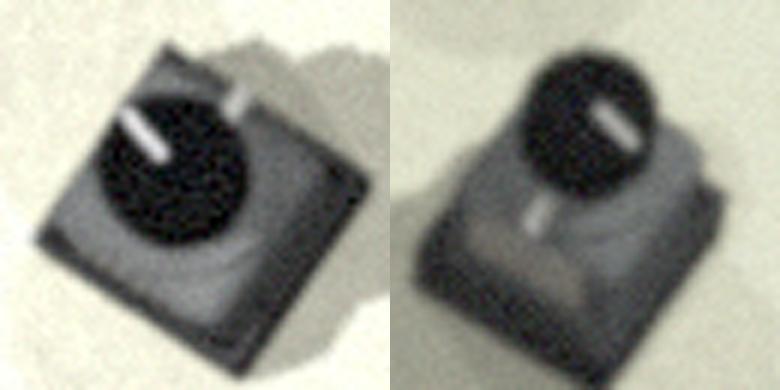

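The crop shows a square grey body in a dark holder, with a black lid, a white rib (top view ~(261,160)) and a white lug (~(277,155)). This is the right canister. Next I refine the lid centre and the angles.

```bash
cat > meas.py <<'E'
from h import *
def ang(c,uvbox,ctr=None,thr=95,V=True):
    uv=box(*uvbox);P=cloud(c,uv);g=c["image"].astype(int).min(2)[uv[:,1],uv[:,0]]
    top=(abs(P[:,2]-.152)<.008)
    X=plane(c,uv[top],.151)[:,:2].astype(np.float32)
    (cx,cy),r=cv2.minEnclosingCircle(X);med=X.mean(0)
    if ctr is None: ctr=np.array(med)
    ctr=np.asarray(ctr)
    near=np.hypot(*(plane(c,uv,.153)[:,:2]-ctr).T)<.031
    R=plane(c,uv[near&(g>thr)&top],.153)[:,:2]
    L=plane(c,uv,.109)[:,:2];d=np.hypot(*(L-ctr).T)
    # lug: bright, not on lid, at lug height
    l=(g>thr)&(abs(P[:,2]-.109)<.014)&(d<.052)&(d>.03);L=L[l]
    print("circ",cx,cy,r,"mean",med,"n",len(X),len(R),len(L),"lid z",np.median(P[top,2]))
    if len(R)>2 and len(L)>2:
        ra=np.arctan2(*(R.mean(0)-ctr)[::-1]);la=np.arctan2(*(np.median(L,0)-ctr)[::-1])
        vx,vy,_,_=cv2.fitLine(R.astype(np.float32),cv2.DIST_L2,0,.01,.01).ravel()
        print("rib",R.mean(0),ra,"line",np.arctan2(vy,vx),"lug",np.median(L,0),la,"rib-lug",ra-la)
E
python3 - <<'E'
from meas import *;import pickle
c=pickle.load(open("pics/top0.pkl","rb"));ang(c,(238,303,138,203))
c=pickle.load(open("pics/scene0.pkl","rb"));ang(c,(340,405,200,265),thr=75)
from cell import robot
s=robot.observe()
from scipy.spatial.transform import Rotation as R
M=R.from_euler("xyz",s["tool_rot"]).as_matrix()
print(M.round(4));print((M.T@(np.array([.525,.2245,.226])-s["tool_pos"]))/.3)
E
```

```text
circ 0.5225963592529297 0.2241411954164505 0.031562596559524536 mean [0.5235146 0.2242034] n 483 25 9 lid z 0.15093309594248683
rib [0.53690206 0.23582237] 0.7147956302340143 line 0.6972287 lug [0.55780871 0.20283222] -0.5572850250206032 rib-lug 1.2720806552546176
circ 0.5283865332603455 0.2261505424976349 0.031727660447359085 mean [0.52785707 0.2258446 ] n 365 37 25 lid z 0.15082272664034968
rib [0.52157306 0.2328807 ] 2.299791950200702 line 0.7297925 lug [0.55582086 0.20411213] -0.660660982620992 rib-lug 2.960452932821694
[[-9.518e-01  3.068e-01 -5.000e-04]
 [ 3.068e-01  9.518e-01 -1.000e-03]
 [ 1.000e-04 -1.100e-03 -1.000e+00]]
[-1.43620283e+00 -4.99895248e-01  1.06210824e-03]
```

Request:
arm_command(
  motion=[
    [[0,0,0,-0.72,-0.25,0,1],[0,0,0,-0.72,-0.25,0,1],[0,0,0,-0.72,-0.25,0,1],[0,0,0,-0.72,-0.25,0,1],[0,0,0,-0.72,-0.25,0,1],[0,0,0,-0.72,-0.25,0,1],[0,0,0,-0.72,-0.25,0,1]],
  ],
  grip_force=50,
)

```text
time: 0.85
tool_pos: [0.3437, 0.3617, 0.2265]
tool_rot: [-3.141, -0.001, 2.828]
contact_force: [-0.5, -0.1, -0.3]
opening: 0.0917
```

Request:
arm_command(
  motion=[
    [[0,0,0,-0.71,-0.25,0,1],[0,0,0,-0.71,-0.25,0,1],[0,0,0,-0.71,-0.25,0,1],[0,0,0,-0.71,-0.25,0,1],[0,0,0,-0.71,-0.25,0,1],[0,0,0,-0.71,-0.25,0,1],[0,0,0,-0.71,-0.25,0,1]],
  ],
)

```text
time: 1.55
tool_pos: [0.5225, 0.2263, 0.2263]
tool_rot: [-3.142, -0.001, 2.83]
contact_force: [-0.1, -0.4, -0.3]
opening: 0.092
```

```bash
python3 - <<'E'
from meas import *;import pickle
from cell import robot
c=robot.read_camera("wrist");pickle.dump(c,open("pics/w1.pkl","wb"))
s=robot.observe();print(s["time"],s["tool_pos"],s["tool_rot"],s["contact_force"],s["qpos"])
cv2.imwrite("pics/w1.png",c["image"][:,:,::-1])
uv=box(0,640,0,400);P=cloud(c,uv)
d=np.hypot(P[:,0]-.525,P[:,1]-.2245)
m=(d<.045)&(abs(P[:,2]-.151)<.006);print(m.sum(),P[m].min(0),P[m].max(0),uv[m].min(0),uv[m].max(0))
E
```

```text
1.6 [0.52212046 0.22672837 0.22649288] [-3.14158675e+00 -1.17421210e-03  2.83137292e+00] [-0.77891279  0.45316193  0.00863559] [ 2.74688395e-01  4.24174058e-01  1.39858040e+00  6.64195306e-04
  1.31982052e+00 -9.86053466e-01]
4744 [0.49417404 0.1967536  0.14507411] [0.55549544 0.25767443 0.15555077] [285 167] [364 243]
```

View pics/w1.png

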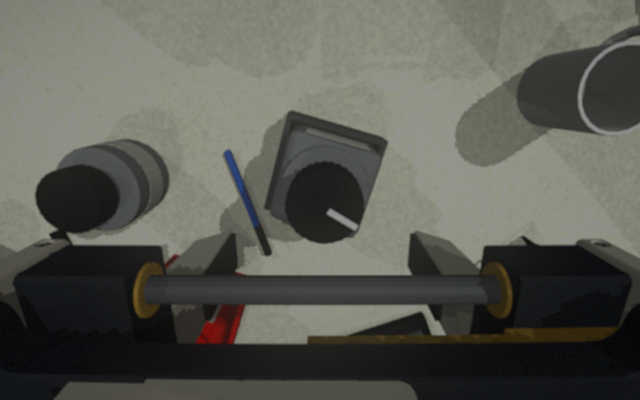

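The wrist view shows the lid at (325,203), between the fingers' lanes, with the centre near (0.525, 0.226). All three views agree within about 3 mm. Going down.

Request:
arm_command(
  motion=[
    [[0,0,0,-0.009,0,0.1,1],[0,0,0,-0.009,0,0.2,1],[0,0,0,-0.009,0,0.28,1],[0,0,0,-0.009,0,0.33,1],[0,0,0,-0.009,0,0.358,1],[0,0,0,-0.009,0,0.358,1],[0,0,0,-0.009,0,0.358,1]],
  ],
)

```text
time: 2.3
tool_pos: [0.5259, 0.2254, 0.1202]
tool_rot: [3.141, 0.001, 2.831]
contact_force: [0.2, -0.1, -0.2]
opening: 0.0922
```

Request:
arm_command(
  motion=[
    [[0,0,0,0,0,0,0.25],[0,0,0,0,0,0,0.25],[0,0,0,0,0,0,0.25],[0,0,0,0,0,0,0.25],[0,0,0,0,0,0,0.25]],
  ],
  grip_force=10,
)

```text
time: 2.8
tool_pos: [0.5268, 0.2263, 0.1199]
tool_rot: [3.137, 0.001, 2.829]
contact_force: [2.3, 6.4, -1.0]
opening: 0.0593
```

Request:
arm_command(
  motion=[
    [[0,0,0,0,0.004,0,0.25],[0,0,0,0,0.004,0,0.0],[0,0,0,0,0.004,0,-0.2],[0,0,0,0,0.004,0,-0.2],[0,0,0,0,0.004,0,-0.2]],
  ],
  grip_force=50,
)

```text
time: 3.3
tool_pos: [0.5268, 0.2264, 0.1198]
tool_rot: [3.14, 0.001, 2.83]
contact_force: [2.1, 5.3, 2.2]
opening: 0.0594
```

Request:
arm_command(
  motion=[
    [[0,0,0,0,0.006,0,-0.2],[0,0,0.05,0,0.006,0,-0.2],[0,0,0.1,0,0.006,0,-0.2],[0,0,0.15,0,0.006,0,-0.2],[0,0,0.2,0,0.006,0,-0.2],[0,0,0.25,0,0.006,0,-0.2],[0,0,0.3,0,0.006,0,-0.2],[0,0,0.3,0,0.006,0,-0.2]],
  ],
)

```text
time: 4.1
tool_pos: [0.5265, 0.226, 0.1198]
tool_rot: [-3.139, 0.001, 2.356]
contact_force: [-2.8, -2.0, 6.9]
opening: 0.0593
```

```bash
python3 - <<'E'
from meas import *;import pickle
from cell import robot
c=robot.read_camera("top");pickle.dump(c,open("pics/t2.pkl","wb"))
s=robot.observe();print(s["time"],s["tool_pos"],s["tool_rot"],s["contact_force"],s["torque"],s["qpos"])
w=robot.read_camera("wrist")["image"]
im=np.vstack([cv2.resize(cv2.convertScaleAbs(c["image"][120:220,190:350],alpha=1.7),(480,300)),cv2.resize(cv2.convertScaleAbs(w,alpha=1.7),(480,300))])
cv2.imwrite("pics/t2.png",im[:,:,::-1])
E
```

```text
4.15 [0.52646358 0.22599087 0.11977438] [-3.13930934e+00  8.93300691e-04  2.35793556e+00] [-1.83261783 -3.15435712  6.45799552] [-0.72620935  0.40961556 -0.01409157] [ 0.27278933  0.53149277  1.53486616 -0.00215919  1.0767831  -0.5133236 ]
```

View pics/t2.png

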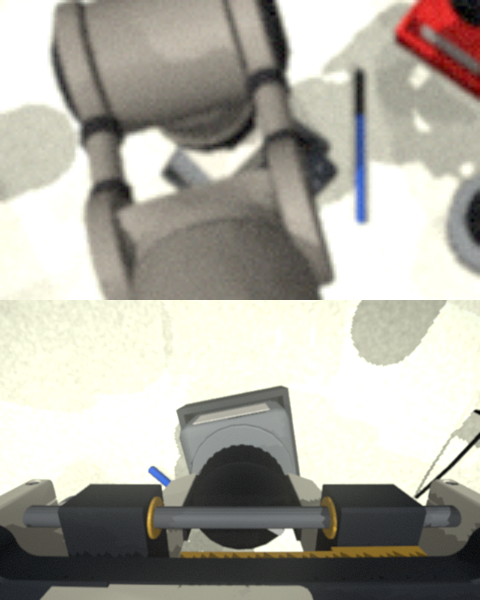

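Forces are small and the turn is 0.47 rad so far. I continue to just before the expected landing, then advance in small steps watching the torque.

Request:
arm_command(
  motion=[
    [[0,0,0.05,0,0,0,-0.2],[0,0,0.1,0,0,0,-0.2],[0,0,0.15,0,0,0,-0.2],[0,0,0.2,0,0,0,-0.2],[0,0,0.2,0,0,0,-0.2]],
  ],
)

```text
time: 4.7
tool_pos: [0.5261, 0.2258, 0.1197]
tool_rot: [-3.139, 0.002, 2.042]
contact_force: [-3.3, -4.1, 8.1]
opening: 0.059
```

```bash
cat > o.py <<'E'
from cell import robot
s=robot.observe();print(s["time"].__round__(2),s["tool_rot"].round(4),s["contact_force"].round(2),s["torque"].round(3),"q6",s["qpos"][5].round(4),s["joint_efforts"][5].round(3),s["opening"])
E
python3 o.py
```

```text
4.7 [-3.1388e+00  1.5000e-03  2.0421e+00] [-3.27 -4.13  8.12] [-0.853  0.681  0.004] q6 -0.1975 0.669 0.05900114586623597
```

Request:
arm_command(
  motion=[
    [[0,0,0.04,0,0,0,-0.2],[0,0,0.04,0,0,0,-0.2]],
  ],
)

```text
time: 4.9
tool_pos: [0.526, 0.2257, 0.1197]
tool_rot: [-3.139, 0.002, 1.98]
contact_force: [-2.6, -4.8, 6.5]
opening: 0.0593
```

```bash
python3 o.py
```

```text
4.9 [-3.1387e+00  1.7000e-03  1.9797e+00] [-2.65 -4.8   6.48] [-0.88   0.715 -0.021] q6 -0.1351 0.487 0.05932693197676971
```

Request:
arm_command(
  motion=[
    [[0,0,0.04,0,0,0,-0.2],[0,0,0.04,0,0,0,-0.2]],
  ],
)

```text
time: 5.1
tool_pos: [0.5259, 0.2257, 0.1197]
tool_rot: [-3.139, 0.002, 1.917]
contact_force: [-3.0, -4.6, 8.9]
opening: 0.059
```

```bash
python3 o.py
```

```text
5.1 [-3.1386e+00  1.9000e-03  1.9169e+00] [-3.02 -4.57  8.9 ] [-0.905  0.715 -0.065] q6 -0.0723 0.486 0.0589938926140969
```

Request:
arm_command(
  motion=[
    [[0,0,0.04,0,0,0,-0.2],[0,0,0.04,0,0,0,-0.2]],
  ],
)

```text
time: 5.3
tool_pos: [0.5259, 0.2257, 0.1198]
tool_rot: [-3.139, 0.002, 1.854]
contact_force: [-4.0, -4.3, 8.6]
opening: 0.0591
```

```bash
python3 o.py
```

```text
5.3 [-3.1385e+00  2.1000e-03  1.8544e+00] [-4.03 -4.28  8.58] [-0.948  0.752  0.039] q6 -0.0098 0.584 0.05908695438150341
```

Request:
arm_command(
  motion=[
    [[0,0,0.04,0,0,0,-0.2],[0,0,0.04,0,0,0,-0.2]],
  ],
)

```text
time: 5.5
tool_pos: [0.5258, 0.2257, 0.1198]
tool_rot: [-3.139, 0.002, 1.792]
contact_force: [-3.8, -5.1, 8.0]
opening: 0.059
```

```bash
python3 o.py
```

```text
5.5 [-3.1385e+00  2.4000e-03  1.7918e+00] [-3.82 -5.11  7.96] [-0.955  0.819  0.075] q6 0.053 0.595 0.0589691256233517
```

Request:
arm_command(
  motion=[
    [[0,0,0.04,0,0,0,-0.2],[0,0,0.04,0,0,0,-0.2]],
  ],
)

```text
time: 5.7
tool_pos: [0.5257, 0.2257, 0.1198]
tool_rot: [-3.138, 0.003, 1.729]
contact_force: [-4.9, -4.8, 8.0]
opening: 0.0595
```

```bash
python3 o.py
```

```text
5.7 [-3.1385e+00  2.6000e-03  1.7290e+00] [-4.86 -4.85  7.97] [-0.965  0.895  0.08 ] q6 0.1158 0.62 0.059510707309093774
```

Request:
arm_command(
  motion=[
    [[0,0,0.04,0,0,0,-0.2],[0,0,0.04,0,0,0,-0.2]],
  ],
)

```text
time: 5.9
tool_pos: [0.5256, 0.2257, 0.1198]
tool_rot: [-3.138, 0.003, 1.666]
contact_force: [-4.6, -4.9, 9.9]
opening: 0.0594
```

```bash
python3 o.py
```

```text
5.9 [-3.1385e+00  2.8000e-03  1.6662e+00] [-4.62 -4.86  9.88] [-0.919  0.944  0.133] q6 0.1786 0.645 0.05938938420942924
```

```bash
python3 - <<'E'
from meas import *
from cell import robot
t=robot.read_camera("scene")["image"]
w=robot.read_camera("wrist")["image"]
im=np.vstack([cv2.resize(cv2.convertScaleAbs(t[190:270,310:438],alpha=1.7),(480,300)),cv2.resize(cv2.convertScaleAbs(w[200:400,160:480],alpha=2),(480,300))])
cv2.imwrite("pics/t3.png",im[:,:,::-1])
E
```

```text
(no output)
```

View pics/t3.png

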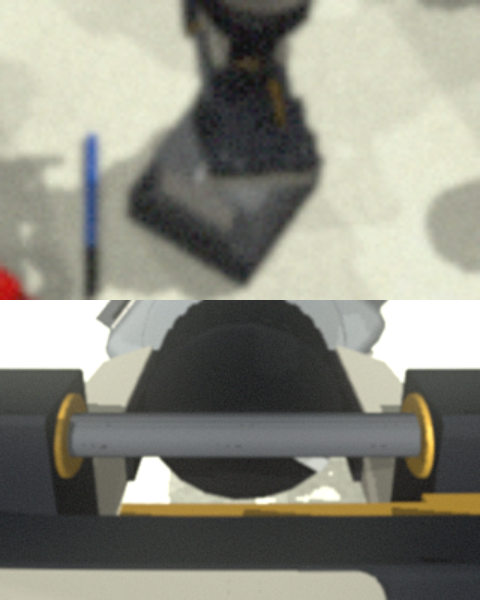

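```bash
cat > rib.py <<'E'
from meas import *
from cell import robot
c=robot.read_camera("wrist");g=c["image"].astype(int)
uv=box(160,480,200,400)
X=plane(c,uv,.153)[:,:2];C=np.array([.5255,.2260]);d=np.hypot(*(X-C).T);P=cloud(c,uv)
m=(d<.031)&(d>.004)&(abs(P[:,2]-.153)<.008)
v=g.min(2)[uv[:,1],uv[:,0]]
m2=m&(v>70)
a=np.arctan2(X[:,1]-C[1],X[:,0]-C[0])
print("lidpts",m.sum(),"rib",m2.sum(),uv[m2].mean(0),X[m2].mean(0),"angle",np.median(a[m2]),a[m2].min(),a[m2].max(),"r",d[m2].min(),d[m2].max())
E
python3 rib.py; python3 o.py
```

```text
lidpts 8785 rib 178 [354.99438202 312.14606742] [0.5415638  0.21170762] angle -0.5038167159014959 -2.6010376023515365 -0.35918969928951444 r 0.02023721572135658 0.02886919011552227
6.05 [-3.1384e+00  2.7000e-03  1.6675e+00] [-3.83 -4.08  9.57] [-0.885  0.963  0.095] q6 0.1772 0.072 0.05954091351304487
```

```bash
python3 - <<'E'
from meas import *;import pickle
for n,b,thr in(("top0",(238,303,138,203),95),("scene0",(340,405,200,265),75),("w1",(230,420,90,260),90)):
    c=pickle.load(open(f"pics/{n}.pkl","rb"));uv=box(*b);P=cloud(c,uv)
    for lo,hi in((.037,.055),(.086,.104),(.037,.12)):
        X=P[(P[:,2]>lo)&(P[:,2]<hi),:2].astype(np.float32)
        X=X[np.hypot(X[:,0]-.525,X[:,1]-.226)<.085]
        if len(X)>20: print(n,lo,len(X),cv2.minAreaRect(X))
    g=c["image"].astype(int).min(2)[uv[:,1],uv[:,0]]
    L=plane(c,uv,.109)[:,:2]
    for C in((.5235,.2242),(.5255,.226),(.528,.226)):
        d=L-np.array(C);r=np.hypot(*d.T);a=np.arctan2(d[:,1],d[:,0]);m=(g>thr)&(r<.052)&(r>.030)&(abs(a+.6)<.35)&(abs(P[:,2]-.109)<.02)
        R=plane(c,uv,.153)[:,:2]-np.array(C);rr=np.hypot(*R.T);mr=(g>thr)&(rr<.03)&(abs(P[:,2]-.153)<.01)
        print(n,C,"lug",m.sum(),np.median(a[m]) if m.any() else 0,"rib",np.arctan2(*R[mr].mean(0)[::-1]),mr.sum())
E
```

```text
top0 0.037 306 ((0.5239456295967102, 0.22449736297130585), (0.10910340398550034, 0.10830383747816086), 56.22163391113281)
top0 0.086 611 ((0.5237230062484741, 0.22453907132148743), (0.08943016082048416, 0.09108646214008331), 56.26461410522461)
top0 0.037 1066 ((0.5239456295967102, 0.22449736297130585), (0.10910340398550034, 0.10830383747816086), 56.22163391113281)
top0 (0.5235, 0.2242) lug 9 -0.5450420136018683 rib 0.7143995679950816 25
top0 (0.5255, 0.226) lug 9 -0.6068403694317391 rib 0.7111071937588173 25
top0 (0.528, 0.226) lug 9 -0.6485456992440137 rib 0.8345088221358086 25
scene0 0.037 345 ((0.5267224907875061, 0.22528710961341858), (0.11010470241308212, 0.1118461936712265), 55.997352600097656)
scene0 0.086 484 ((0.5272517204284668, 0.22636863589286804), (0.09010805934667587, 0.09668724238872528), 55.288265228271484)
scene0 0.037 1113 ((0.5267224907875061, 0.22528710961341858), (0.11010470241308212, 0.1118461936712265), 55.997352600097656)
scene0 (0.5235, 0.2242) lug 16 -0.5088424435674415 rib 1.9439661033730973 34
scene0 (0.5255, 0.226) lug 16 -0.5702434785895996 rib 2.0894069171856753 37
scene0 (0.528, 0.226) lug 16 -0.6080997110797101 rib 1.977387572063824 31
w1 0.037 1437 ((0.5246371030807495, 0.22722983360290527), (0.10818276554346085, 0.10814540088176727), 56.17631149291992)
w1 0.086 4012 ((0.5250373482704163, 0.2271377295255661), (0.09008530527353287, 0.09181011468172073), 56.486297607421875)
w1 0.037 5768 ((0.5246371030807495, 0.22722983360290527), (0.10818276554346085, 0.10814540088176727), 56.17631149291992)
w1 (0.5235, 0.2242) lug 0 0 rib 0.7596036433886655 214
w1 (0.5255, 0.226) lug 0 0 rib 0.755106163809529 232
w1 (0.528, 0.226) lug 0 0 rib 0.8738838170582808 232
```

The square's edge angle puts the lug at -0.590 rad, and the rib started at about +0.715. It's now at about -0.45, so roughly 0.14 rad remains.

Request:
arm_command(
  motion=[
    [[0,0,0.03,0,0,0,-0.2],[0,0,0.06,0,0,0,-0.2],[0,0,0.09,0,0,0,-0.2],[0,0,0.09,0,0,0,-0.2]],
  ],
)

```text
time: 6.45
tool_pos: [0.5254, 0.2257, 0.1197]
tool_rot: [-3.139, 0.003, 1.525]
contact_force: [-4.2, -5.0, 9.8]
opening: 0.0593
```

```bash
python3 o.py; python3 rib.py
```

```text
6.45 [-3.1385  0.0033  1.5254] [-4.23 -4.96  9.8 ] [-0.911  1.058  0.175] q6 0.3195 0.618 0.05934478710555313
lidpts 8792 rib 201 [350.22885572 312.70149254] [0.53707522 0.2093418 ] angle -0.6647650384427852 -2.744105892462144 -0.5043612007890762 r 0.019797520461871825 0.02878380791067265
```

Request:
arm_command(
  motion=[
    [[0,0,0,0,0,0,0.5],[0,0,0,0,0,0,1],[0,0,0,0,0,0,1],[0,0,0,0,0,0,1],[0,0,0,0,0,0,1]],
  ],
)

```text
time: 7.0
tool_pos: [0.5268, 0.2274, 0.1191]
tool_rot: [-3.141, 0.0, 1.526]
contact_force: [-1.3, 0.2, -0.4]
opening: 0.0908
```

Request:
arm_command(
  motion=[
    [[0,0,0,0,0,-0.08,1],[0,0,0,0,0,-0.2,1],[0,0,0,0,0,-0.36,1],[0,0,0,0,0,-0.36,1],[0,0,0,0,0,-0.36,1]],
  ],
)

```text
time: 7.5
tool_pos: [0.5273, 0.2275, 0.2284]
tool_rot: [3.139, -0.001, 1.526]
contact_force: [0.5, -0.3, -1.3]
opening: 0.0915
```

```bash
python3 - <<'E'
from meas import *;import pickle
from cell import robot
s=robot.observe();print(s["time"],s["tool_pos"],s["tool_rot"],s["contact_force"],s["opening"])
c=robot.read_camera("wrist");pickle.dump(c,open("pics/w4.pkl","wb"))
cv2.imwrite("pics/w4.png",cv2.convertScaleAbs(c["image"],alpha=1.6)[:,:,::-1])
uv=box(230,420,90,260);P=cloud(c,uv);C=np.array([.525,.2271])
X=P[(P[:,2]>.037)&(P[:,2]<.104),:2].astype(np.float32);X=X[np.hypot(*(X-C).T)<.085];print(cv2.minAreaRect(X))
g=c["image"].astype(int).min(2)[uv[:,1],uv[:,0]]
R=plane(c,uv,.153)[:,:2]-C;m=(g>90)&(np.hypot(*R.T)<.03)&(abs(P[:,2]-.153)<.01)
print(m.sum(),R[m].mean(0),np.arctan2(*R[m].mean(0)[::-1]),cv2.fitLine(R[m].astype(np.float32),cv2.DIST_L2,0,.01,.01).ravel())
E
```

```text
7.5 [0.52726406 0.22753631 0.2284184 ] [ 3.13897998e+00 -9.12658471e-04  1.52613749e+00] [ 0.50865419 -0.25935962 -1.26541695] 0.09147128983546235
((0.5254285931587219, 0.22710996866226196), (0.10795921087265015, 0.10831531882286072), 56.286285400390625)
238 [ 0.01245414 -0.0094579 ] -0.649501432090772 [ 0.91675043 -0.39946046  0.01245414 -0.0094579 ]
```

View pics/w4.png

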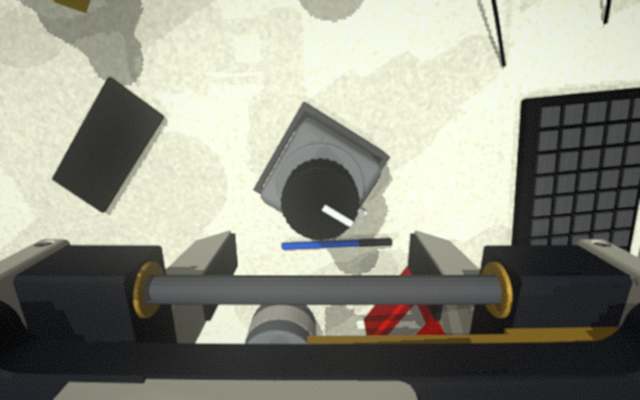

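The wrist view shows the rib (337,215) pointing at the lug (~(360,212)), just beyond the lid's edge. I move clear for a top view.

Request:
arm_command(
  motion=[
    [[0,0,0,0.7,-0.3,-0.1,1],[0,0,0,0.7,-0.3,-0.1,1],[0,0,0,0.7,-0.3,-0.1,1],[0,0,0,0.7,-0.3,-0.1,1],[0,0,0,0.7,-0.3,-0.1,1],[0,0,0,0.7,-0.3,-0.1,1],[0,0,0,0.7,-0.3,-0.1,1]],
  ],
)

```text
time: 8.25
tool_pos: [0.4456, 0.441, 0.2553]
tool_rot: [-3.139, 0.003, 1.528]
contact_force: [-0.8, -0.1, -0.5]
opening: 0.0917
```

```bash
python3 - <<'E'
from meas import *;import pickle
from cell import robot
c=robot.read_camera("top");pickle.dump(c,open("pics/t5.pkl","wb"));d=robot.read_camera("scene")
ang(c,(238,303,138,203))
cv2.imwrite("pics/t5.png",np.hstack([cv2.resize(cv2.convertScaleAbs(i,alpha=1.7),(390,390),interpolation=cv2.INTER_CUBIC) for i in (c["image"][138:203,238:303],d["image"][200:265,340:405])])[:,:,::-1])
E
```

```text
circ 0.5231562256813049 0.22385984659194946 0.030773570761084557 mean [0.5233275  0.22408685] n 485 12 12 lid z 0.15092718705224573
rib [0.5380535  0.21666032] -0.46709410645377836 line -0.6461517 lug [0.55906411 0.20282863] -0.5366307749130012 rib-lug 0.0695366684592228
```

View pics/t5.png

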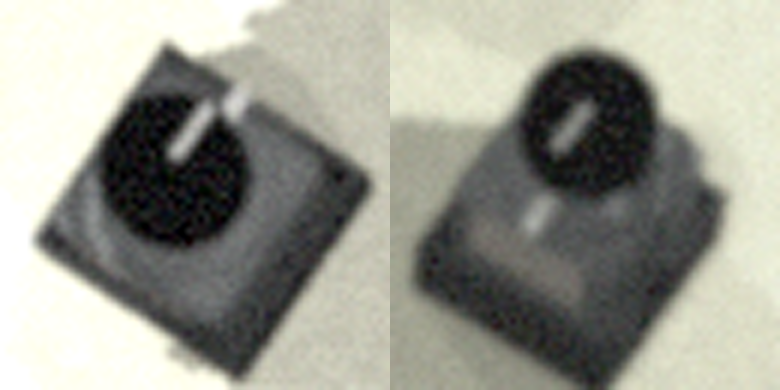

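Both views show the rib pointing at the lug, within about 0.1 rad, and the gripper is well clear. Handing in.

```bash
python3 -c "
from cell import robot
print(robot.hand_in())"
```

```text
the job is handed in; nothing more can be done
None
```

I screwed the black lid of the grey square canister down about 1.30 rad clockwise in one grip. I then let go, lifted clear and handed in at about 8.4 s of the 32 s.

**Rib against lug:** At the end the rib stands about over the lug in the top, scene and wrist views. The top view puts the rib 0.07 rad short of the lug; the wrist view puts it 0.06 rad past. So `lid_seal` should be about 0.32 ± 0.1, inside the 0.06 to 0.60 limits.

**Slip and forces:** The rib turned as far as the gripper did, so I saw no slip. The contact forces I read stayed under about 12 N.

**Check that disagreed:** The wrist torque showed no clear jump of 0.28 N m at landing. It only crept up to about 0.18 N m with noise, so I stopped by the rib and lug angles rather than by torque.

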